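# Pack the popper bodies into the lure case

### The job

Pry the lid of the shut lure case up with the spatula's thin blade in the slot at its front, and swing it right up on its hinge. Lay every white wooden popper body in the case, one to a trough, lying flat on its belly with its cupped face toward the hinge. Then shut the lid fully and lay the spatula back along its black mat, leaving the other things on the bench where they are.

Things in the scene. Friction and masses are not known exactly. Their poses are not given: they have to be found in the camera images.
- case: Grey plastic lure case, fixed, 130 (x) by 250 (y) by 40 mm, walls 4 mm, floor 3 mm; origin at the centre of its underside, x from the front wall (pry slot) to the hinge. Black foam leaves four troughs along x, 84 long, 34 wide, 8 mm deep (foam top 11 mm above the underside), centres at x = 0, y = -81, -27, 27, 81 mm; outer ones are 40 mm from the side walls' inner faces
- slot (a point): Middle of the pry slot, on the outer face of the case's front wall: an opening 44 mm wide and 7 mm high straight below the closed lid (33 to 40 mm above the bench), going through the wall into the case; this point is at mid height. A black 44 mm stripe on the top of the lid's front edge marks it
- lid (a joint): Angle of the flush lid (130 x 250 x 5 mm, grey frame, clear window, no handle, 0.09 kg): 0 shut, positive opening upward, stop at 1.75. A stiff friction hinge holds it wherever it is left; raising it from shut takes about 1.5 N at the front edge
- lid_edge (a point): Middle of the lid's front edge, at half its 5 mm thickness, moving with the lid; 130 mm from the hinge. The shut lid's underside is 40.5 mm above the bench and its edge flush with the front wall's outer face
- lid_hinge (a point): Middle of the hinge line (along the case's y, 40.5 mm above the bench, at the rear edge of the case)
- blade: Thin bench spatula, 175 mm long, 0.06 kg, lying flat. Dark wooden handle 18 wide x 16 mm high from x = -75 to +15 mm, steel blade 16 wide x 2 mm thick from x = +15 to +100 mm at mid height (8 mm above the underside). Origin on the underside 15 mm behind the handle's front end, x axis toward the tip; balances about 22 mm behind the origin
- blade_tip (a point): Middle of the blade's tip (100 mm ahead of the spatula's origin, 8 mm above its underside)
- tool_mat: Black rubber mat 220 (its x) by 80 mm, 1 mm thin, on which the spatula lies at the start along the mat's x; origin at its centre. It is so thin that the spatula's underside is at bench height
- cork_mat: Cork mat 230 x 230 mm, 1 mm thin, with the popper bodies lying on it (their undersides at bench height); origin at its centre
- popper1: White-primed wooden popper (fishing lure) body, 64 long x 24 wide x 22 mm high, 20 g; may be absent. Origin at the centre of its flat belly, x axis toward the broad cupped face (dark round cup, two black eyes behind it), z up. Flanks flat and parallel from x = -12 to +32 mm, then it tapers to a slim tail at x = -32 mm
- popper1_face (a point): Point inside popper1 behind its cupped face: 26 mm ahead of its origin, 11 mm above the belly
- popper2: White-primed wooden popper (fishing lure) body, 64 long x 24 wide x 22 mm high, 20 g; may be absent. Origin at the centre of its flat belly, x axis toward the broad cupped face (dark round cup, two black eyes behind it), z up. Flanks flat and parallel from x = -12 to +32 mm, then it tapers to a slim tail at x = -32 mm
- popper2_face (a point): Point inside popper2 behind its cupped face: 26 mm ahead of its origin, 11 mm above the belly
- popper3: White-primed wooden popper (fishing lure) body, 64 long x 24 wide x 22 mm high, 20 g; may be absent. Origin at the centre of its flat belly, x axis toward the broad cupped face (dark round cup, two black eyes behind it), z up. Flanks flat and parallel from x = -12 to +32 mm, then it tapers to a slim tail at x = -32 mm
- popper3_face (a point): Point inside popper3 behind its cupped face: 26 mm ahead of its origin, 11 mm above the belly
- popper4: White-primed wooden popper (fishing lure) body, 64 long x 24 wide x 22 mm high, 20 g; may be absent. Origin at the centre of its flat belly, x axis toward the broad cupped face (dark round cup, two black eyes behind it), z up. Flanks flat and parallel from x = -12 to +32 mm, then it tapers to a slim tail at x = -32 mm
- popper4_face (a point): Point inside popper4 behind its cupped face: 26 mm ahead of its origin, 11 mm above the belly
- spool_a: White thread spool, 24 mm across, 26 mm high, standing; bystander, origin under its centre
- spool_b: Grey thread spool, 28 mm across, 22 mm high, standing; bystander, origin under its centre
- glue: Green glue bottle with white cap, 30 mm across, 82 mm high; bystander, origin under its centre
- stacker: Brass hair stacker, 32 mm across, 62 mm high; bystander, origin under its centre
- scissors: Small scissors lying flat, 95 mm long; bystander, origin near the pivot
- marker: Black marker pen standing on end, 20 mm across, 130 mm high; bystander, origin under its centre
Things that resemble listed ones, but are neither listed nor needed, are in the scene too. What is shaped like the blade but purple or turquoise is not meant.

How it is judged:
By the outcome, as a careful person would: the job done as asked, in the order asked, and still so for the second after the job is handed in, with the robot touching nothing.
Of popper1, popper2, popper3, popper4 only 2 to 4 are there at a start; the rules pass over those that are not, and their reading is None.
At some moment in a run one of popper1, popper2, popper3, popper4, blade may be knocked a few centimetres aside while the robot is not near it.
It also fails if it takes over 210 s, if anything falls off the work surface, if the arm or the gripper's body presses on something with over 40 N, if the wrist force passes 120 N, or if a joint passes its speed limit or range.

### The arm

A 6-joint arm with a two-finger parallel gripper is mounted at the origin on the work surface. World frame = base frame: x ahead of the robot, y to its left, z up, the work surface at z = 0. Lengths are in m, angles in degrees, forces in N, time in s.
With the tool pointing down it reaches from about 0.325 to 0.85 m from the base axis. Payload 15.5 kg.
Tool frame: the origin (TCP) lies at the very end of the fingers, on their centre line; the grasp point (between the pads) lies arm.grip_depth behind it (arm.grip_depth is the distance from the TCP to the grasp point, in m); z points along the fingers, y is the line along which they close (so a half turn about z gives the same grasp; the last joint's range is limited). The gripper opens to 91 mm and grips with 3 to 60 N. Pads are 32 mm wide; open, the fingers measure 118 mm over their backs; the gripper's body (76 mm by 178 mm) begins 60 mm behind the grasp point.
Start: joints at [-80.988, 28.281, 77.091, -0, 74.628, -5.472], TCP at [0.156, -0.605, 0.214] pointing down, gripper open.
Joint ranges: [-166.48, 166.48], [-47.26, 123.95], [12.59, 153.08], [-70.14, 250.14], [6.76, 159.57], [-176.63, 176.63]. Speed limits (degrees/s): [108.29, 108.29, 147.25, 172.46, 172.46, 172.46].

### API

Orientations are given as a 3x3 rotation matrix whose columns are the frame's x, y, z axes.
In Python, from rig import arm gives the robot as it stands. Calls block until the motion is done:
- arm.move_to(position, orientation): joint-space move of the TCP to a pose.
- arm.move_l(position, orientation=None, feed=0.15): straight line of the TCP; orientation=None keeps the orientation; feed is the mean speed in m/s.
- arm.move_joints(angles): joint-space move.
- arm.grip(opening): finger opening in m; the grip force is fixed at half the most; returns when the fingers have stopped.
- arm.sleep(seconds).
- arm.solve_ik(position, orientation): joint angles nearest the present ones, or None.
- arm.snapshot(name): name is "scene" or "top" or "wrist"; returns the picture (420x560x3 uint8, red, green, blue); there is no depth.
- arm.get_calibration(name): a dict with "intrinsics" (3x3 intrinsics, pixels), "cam_to_world" (4x4, takes a point from camera to world coordinates). Camera axes: x right, y down, z forward; pixel columns grow to the right and rows downward; lengths in m; the calibration is good to about 2 mm. A picture is of the moment at which its call begins: read the wrist's pose just before it. get_calibration takes no time and is no camera call; for the wrist camera it gives the pose at the moment of the call.
A pose or a line that the arm cannot do raises arm.Unreachable and nothing moves.
- arm.sign_off(): hands the job in; it is judged then, once.
Readings, each from a call of its own:
- arm.current_t(): time.
- arm.current_joint_positions(): joint angles.
- arm.current_dq(): joint speeds.
- arm.current_tau(): joint torques, N m.
- arm.current_ee_pos(): TCP position.
- arm.current_tool_rot(): TCP orientation.
- arm.current_force(): force on the tool from outside, world axes, zero at the start.
- arm.current_torque(): the same for the moment, N m.
- arm.current_width(): finger opening in m.
- arm.current_grasp_force(): force on a finger pad.
Only numpy, scipy, OpenCV 4.12 (cv2) and the standard library are available. Lean on these libraries where they do the work, as an engineer would, in place of code of your own. Each camera call takes 0.05 s, during which the arm holds its last target. There are 200 camera calls.

## Working session

There is one attempt and no reset: what is moved stays moved. The work goes in short steps, each a Python script; the robot and the scene stay as the last script left them, time stands still between calls to the robot, and variables do not carry over. Pictures are saved under pics/ and viewed, at most 14 in all, crops included, and the job is handed in when it is done.

```bash
ls; mkdir -p pics
python3 - <<'E'
from rig import arm
import cv2, numpy as np
for n in ["scene","top"]:
    im=arm.snapshot(n); cv2.imwrite(f"pics/{n}0.png",cv2.cvtColor(im,cv2.COLOR_RGB2BGR))
    c=arm.get_calibration(n); print(n,np.round(c["intrinsics"],1).tolist(),np.round(c["cam_to_world"],3).tolist())
print(arm.grip_depth,arm.current_t(),np.round(arm.current_tool_rot(),3).tolist())
c=arm.get_calibration("wrist"); print(np.round(c["intrinsics"],1).tolist(),np.round(c["cam_to_world"],3).tolist())
E
```

```text
pics
scene [[455.5, 0.0, 275.1], [0.0, 455.5, 203.6], [0.0, 0.0, 1.0]] [[0.473, 0.607, -0.638, 1.263], [0.881, -0.334, 0.335, -0.37], [-0.01, -0.721, -0.693, 0.859], [0.0, 0.0, 0.0, 1.0]]
top [[409.4, 0.0, 277.0], [0.0, 409.4, 208.2], [0.0, 0.0, 1.0]] [[-0.061, -0.977, 0.202, 0.25], [-0.998, 0.061, -0.008, 0.036], [-0.004, -0.202, -0.979, 1.24], [0.0, 0.0, 0.0, 1.0]]
0.0188 0.1 [[0.968, 0.25, -0.0], [0.25, -0.968, 0.001], [0.0, -0.001, -1.0]]
[[355.1, 0.0, 275.0], [0.0, 355.1, 206.5], [0.0, 0.0, 1.0]] [[0.25, -0.932, -0.262, 0.231], [-0.968, -0.24, -0.068, -0.586], [0.0, 0.27, -0.963, 0.384], [0.0, 0.0, 0.0, 1.0]]
```

View pics/top0.png

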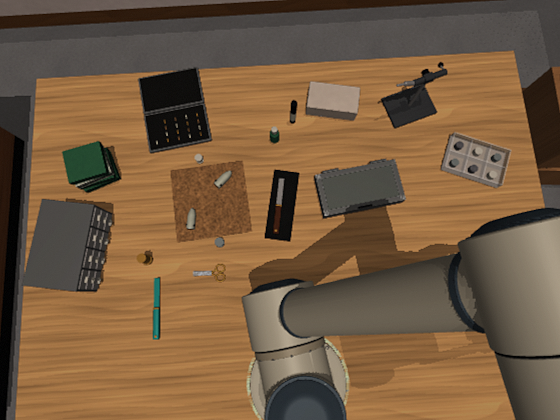

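View pics/scene0.png

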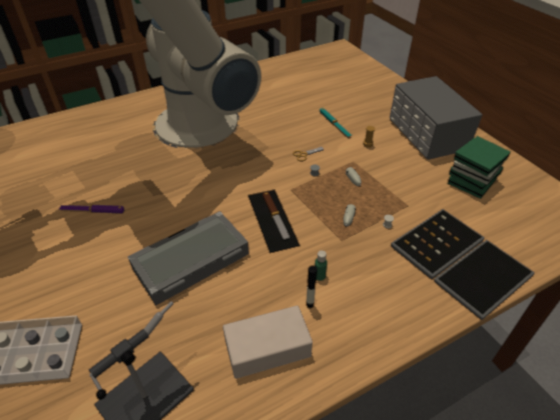

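Top view: the case is at (360,187), the tool mat with the wooden-handled spatula at (282,205), and the cork mat has two poppers at (223,178) and (191,217). Turquoise (156,308) and purple (in the scene view) look-alikes are excluded. Next I take close wrist views.

```bash
cat > h.py <<'E'
from rig import arm
import cv2, numpy as np
def ray(c,uv):
    K,T=np.array(c["intrinsics"]),np.array(c["cam_to_world"])
    d=T[:3,:3]@np.linalg.inv(K)@np.array([uv[0],uv[1],1.]); return T[:3,3],d
def px2w(c,uv,z):
    o,d=ray(c,uv); return (o+d*(z-o[2])/d[2])
def w2px(c,p):
    K,T=np.array(c["intrinsics"]),np.array(c["cam_to_world"])
    q=K@(T[:3,:3].T@(np.array(p)-T[:3,3])); return q[:2]/q[2]
def Rdown(yaw): # tool z down, tool x at yaw (deg)
    a=np.radians(yaw); x=np.array([np.cos(a),np.sin(a),0]); z=np.array([0,0,-1.])
    return np.stack([x,np.cross(z,x),z],1)
def save(im,n): cv2.imwrite(f"pics/{n}.png",cv2.cvtColor(im,cv2.COLOR_RGB2BGR))
def wrist(n):
    c=arm.get_calibration("wrist"); im=arm.snapshot("wrist"); save(im,n); np.savez(f"pics/{n}.npz",K=c["intrinsics"],T=c["cam_to_world"]); return im,c
def load(n):
    d=np.load(f"pics/{n}.npz"); return cv2.cvtColor(cv2.imread(f"pics/{n}.png"),cv2.COLOR_BGR2RGB),{"intrinsics":d["K"],"cam_to_world":d["T"]}
E
python3 - <<'E'
from h import *
c=arm.get_calibration("top")
for k,uv,z in [("case",(360,187),.045),("mat",(282,205),0),("cork",(211,201),0),("p1",(223,178),.02),("p2",(191,217),.02)]:
    print(k,np.round(px2w(c,uv,z),3))
p=px2w(c,(360,187),.045)
# view case then cork
for n,t in [("wcase",p),("wcork",px2w(c,(211,201),0)),("wmat",px2w(c,(282,205),0))]:
    for dx,z,yaw in [(-.03,.25,0),(-.08,.25,0),(-.03,.18,0)]:
        try:
            arm.move_to([t[0]+dx,t[1],z],Rdown(yaw)); break
        except arm.Unreachable: print("unreach",n,dx,z)
    arm.sleep(.2); wrist(n); print(arm.current_t(),np.round(arm.current_joint_positions(),0))
E
```

```text
case [ 0.546 -0.227  0.045]
mat [0.515 0.01  0.   ]
cork [0.541 0.229 0.   ]
p1 [0.607 0.187 0.02 ]
p2 [0.49  0.288 0.02 ]
2.2417 [-30.  21.  83.  -0.  76.  60.]
4.1583 [ 18.  21.  84.  -0.  75. 108.]
5.2917 [-6. 15. 93.  0. 72. 84.]
```

View pics/wcase.png

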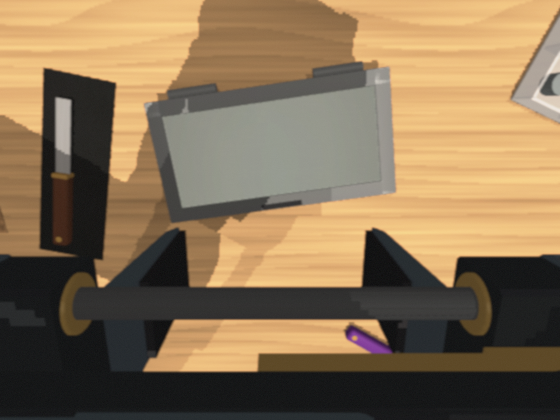

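View pics/wcork.png

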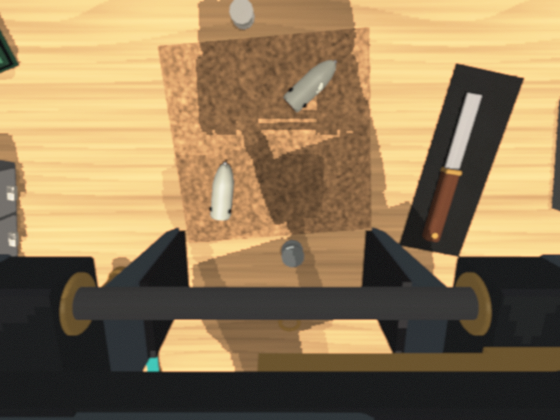

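View pics/wmat.png

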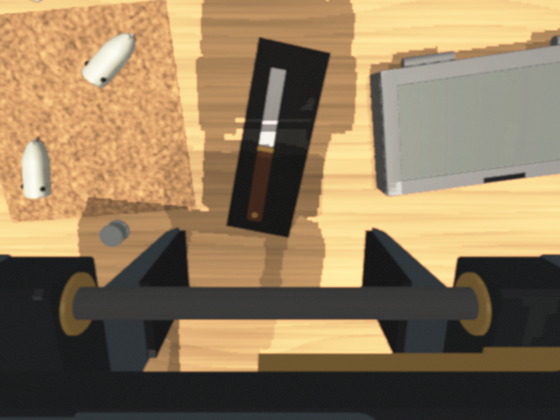

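Close views:
- **Case (wcase):** the lid corners are about (147,103), (388,70), (395,190) and (175,221). The pry stripe at (282,204) is on the robot side and the hinge tabs are on the far side.
- **Poppers (wcork):** only two white poppers, at (222,190) and (312,85). Their cups and eyes are at the lower ends.
- **Spatula (wmat):** the wood-handled one lies on the black mat, tip at (277,70) and butt at (253,217). It is the only one on a mat. The purple one at (370,340) in wcase and the turquoise one at (152,365) in wcork are decoys.

Next I measure.

```bash
cat >> h.py <<'E'
def big(mask): 
    cs,_=cv2.findContours(mask.astype(np.uint8),cv2.RETR_EXTERNAL,cv2.CHAIN_APPROX_NONE); return max(cs,key=cv2.contourArea)
def toW(c,cnt,z): return np.array([px2w(c,p,z)[:2] for p in cnt.reshape(-1,2)])
def rect(P):
    (cx,cy),(w,h),a=cv2.minAreaRect((P*1000).astype(np.float32)); 
    if w<h: w,h,a=h,w,a+90
    return np.array([cx,cy])/1000,w,h,(a+90)%180-90
def spatula(im,c):
    hsv=cv2.cvtColor(im,cv2.COLOR_RGB2HSV); v=hsv[...,2]
    m=(v<42).astype(np.uint8); m[225:]=0 if False else m[225:]; 
    roi=np.zeros_like(m); roi[:232]=1; m*=roi
    mc=cv2.convexHull(big(m)); P=toW(c,mc,.001)
    inner=np.zeros_like(m); cv2.fillConvexPoly(inner,mc,1); inner=cv2.erode(inner,np.ones((5,5)))
    R,G,B=[im[...,i].astype(int) for i in range(3)]
    handle=inner*((R-B>22)); blade=inner*((v>75)&(abs(R-B)<25))
    hc,bc=big(handle),big(blade)
    H=toW(c,hc,.016); Bl=toW(c,bc,.009)
    return rect(P),rect(H),rect(Bl)
def poppers(im,c,z=.011):
    hsv=cv2.cvtColor(im,cv2.COLOR_RGB2HSV).astype(int)
    m=((hsv[...,1]<75)&(hsv[...,2]>90)).astype(np.uint8); m[232:]=0
    m=cv2.morphologyEx(m,cv2.MORPH_OPEN,np.ones((3,3)))
    cs,_=cv2.findContours(m,cv2.RETR_EXTERNAL,cv2.CHAIN_APPROX_NONE); out=[]
    for k in cs:
        if cv2.contourArea(k)<150: continue
        P=toW(c,k,z); ctr,w,h,a=rect(P)
        if not(50<w<80 and 15<h<34): continue
        fill=np.zeros_like(m); cv2.drawContours(fill,[k],-1,1,-1)
        ys,xs=np.nonzero(fill); Q=np.array([px2w(c,q,z)[:2] for q in zip(xs,ys)])
        d=np.array([np.cos(np.radians(a)),np.sin(np.radians(a))])
        s=(Q.mean(0)-ctr)@d     # area centroid lies toward the broad end
        if s<0: a+=180
        out.append((np.round(ctr,4),round(w,1),round(h,1),round((a+180)%360-180,1),round(abs(s)*1000,1),tuple(np.mean(k.reshape(-1,2),0).astype(int))))
    return out
E
python3 - <<'E'
from h import *
for n in ["wmat","wcase","wcork"]:
    im,c=load(n)
    try: [print(n,r) for r in spatula(im,c)]
    except Exception as e: print(n,e)
    print(n,*poppers(im,c),sep="\n  ")
im,c=load("wcase"); hsv=cv2.cvtColor(im,cv2.COLOR_RGB2HSV)
m=((hsv[...,1]<60)).astype(np.uint8); m[228:]=0; m[:,:130]=0; m[:,420:]=0
k=big(m); print("lid",rect(toW(c,k,.0455)))
hull=cv2.approxPolyDP(cv2.convexHull(k),4,True).reshape(-1,2); print(hull.tolist()); print(np.round(toW(c,hull,.0455),4).tolist())
s=(hsv[...,2]<40).astype(np.uint8); s[:,:250]=0;s[:,315:]=0;s[:190]=0;s[220:]=0
ks=big(s); print("stripe",rect(toW(c,ks,.0455)),cv2.boundingRect(ks))
E
```

```text
wmat max() iterable argument is empty
wmat
  (array([0.4919, 0.2895]), 70.9, 32.6, 172.8, np.float64(1.5), (np.int64(35), np.int64(170)))
  (array([0.6125, 0.1868]), 70.6, 28.2, 133.1, np.float64(2.5), (np.int64(110), np.int64(58)))
wcase (array([0.53098322, 0.0082551 ]), 193.02700805664062, 76.74384307861328, -11.423751831054688)
wcase (array([0.48622452, 0.02118622]), 72.72480773925781, 27.50271224975586, -6.7107696533203125)
wcase (array([0.56124078, 0.01334459]), 85.18309783935547, 17.81989860534668, -9.573356628417969)
wcase
wcork max() iterable argument is empty
wcork
  (array([0.4907, 0.5439]), 61.7, 18.8, -11.9, np.float64(1.3), (np.int64(7), np.int64(191)))
  (array([0.4924, 0.2907]), 70.6, 24.6, 172.9, np.float64(2.1), (np.int64(222), np.int64(192)))
  (array([0.6131, 0.1875]), 66.4, 24.1, 131.6, np.float64(2.1), (np.int64(311), np.int64(83)))
lid (array([ 0.55455493, -0.22596474]), 247.68035888671875, 137.1131591796875, -82.0394287109375)
[[388, 67], [393, 192], [171, 220], [146, 103], [170, 90], [336, 65]]
[[0.6306, -0.3398], [0.5038, -0.3559], [0.4723, -0.1127], [0.5968, -0.0974], [0.6093, -0.1228], [0.6325, -0.2883]]Traceback (most recent call last):
  File "<stdin>", line 12, in <module>
  File "h.py", line 20, in big
    cs,_=cv2.findContours(mask.astype(np.uint8),cv2.RETR_EXTERNAL,cv2.CHAIN_APPROX_NONE); return max(cs,key=cv2.contourArea)
                                                                                                 ~~~^^^^^^^^^^^^^^^^^^^^^^^^
ValueError: max() iterable argument is empty
```

Run:
```python
from h import *
im,c=load("wmat")
for q in [(300,100),(270,225),(315,60),(277,85),(268,130),(262,180),(255,210),(225,100)]: print(q,im[q[1],q[0]])
im2,c2=load("wcase")
print(im2[200:210,255:310:6].max(2))
```

```text
(300, 100) [30 29 27]
(270, 225) [25 24 24]
(315, 60) [32 32 30]
(277, 85) [161 155 150]
(268, 130) [156 150 145]
(262, 180) [64 40 28]
(255, 210) [65 40 30]
(225, 100) [188 144  97]
[[ 66  67 104 132 132 128 120  92 132 132]
 [ 67  67 106 132 124 111  87  64 129 133]
 [ 66  67 111 124 104  79  59  55 128 131]
 [ 67  66 113  98  73  57  52  53 127 141]
 [ 67  63  93  68  55  52  53  69 140 172]
 [ 67  56  66  55  54  56  76 122 175 210]
 [ 67  51  55  53  59  85 138 182 211 222]
 [ 67  59  53  60  96 146 198 216 221 222]
 [ 68  72  65 102 155 199 219 220 221 221]
 [ 65  85 111 162 200 217 220 219 220 220]]
```

Run:
```python
import cv2
a=cv2.imread("pics/wmat.png")[30:240,200:340]; b=cv2.imread("pics/wcase.png")[180:230,230:330]
cv2.imwrite("pics/cropspat.png",cv2.hconcat([cv2.resize(a,None,fx=2.8,fy=2.8,interpolation=2),cv2.resize(b,(400,588),interpolation=2)]))
```

```text
(no output)
```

View pics/cropspat.png

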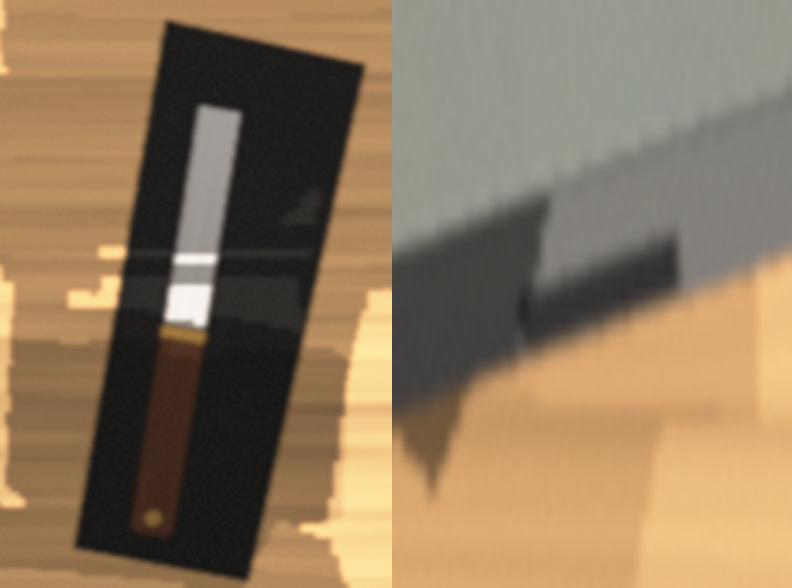

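The crop confirms the brown-handled steel spatula on the mat, with its tip at crop (220,108) and butt at (152,538). It also shows the black stripe on the lid's front edge.

Run:
```python
from h import *
im,c=load("wmat"); f=lambda p:(p[0]/2.8+200-.3,p[1]/2.8+30-.3)
W=lambda p,z:px2w(c,f(p),z)[:2]
M=np.array([W(p,.001) for p in [(166,22),(364,66),(248,580),(76,547)]])
print("mat ctr",M.mean(0),"sides",[round(1e3*np.linalg.norm(M[i]-M[i-1])) for i in range(4)],"yaw",[np.degrees(np.arctan2(*(M[a]-M[b])[::-1])) for a,b in [(0,3),(1,2)]])
t,b,r=W((220,108),.009),W((184,328),.009),W((152,538),.016)
g=W((184,340),.016)
for n,p in zip("tbgr",(t,b,g,r)): print(n,np.round(p,4))
print("len",np.linalg.norm(t-r),np.linalg.norm(t-b),np.linalg.norm(g-r)); d=t-r; print("yaw",np.degrees(np.arctan2(d[1],d[0])))
im,c=load("wcase"); print("stripe",px2w(c,(282,207),.0455),[px2w(c,q,.0455)[:2] for q in [(262,209.3),(302,204.7)]])
```

```text
mat ctr [0.51961281 0.01075169] sides [218, 79, 218, 78] yaw [np.float64(-11.201751966918252), np.float64(-11.35372504806741)]
t [0.6025 0.0071]
b [0.5179 0.0216]
g [0.5139 0.0214]
r [0.4296 0.0356]
len 0.1751791794336223 0.08576684275649009 0.08542924859650237
yaw -9.365660497108628
stripe [ 0.48707459 -0.23562919  0.0455    ] [array([ 0.48448608, -0.21366607]), array([ 0.48965412, -0.25751617])]
```

```bash
cat >> h.py <<'E'
S=np.array([.487,-.235]); CY=7.6
cx=np.array([np.cos(np.radians(CY)),np.sin(np.radians(CY))]); cyv=np.array([-cx[1],cx[0]])
HG=S+.13*cx; CC=S+.065*cx
E
python3 - <<'E'
from h import *
yaw=-9.4; d=np.array([np.cos(np.radians(yaw)),np.sin(np.radians(yaw))]); o=np.array([.5037,.0234])-.001*d
R=Rdown(yaw); arm.grip(.045)
arm.move_to([*o,.12],R); arm.move_l([*o,.003],feed=.1); arm.grip(0.0)
print("w",arm.current_width(),arm.current_grasp_force(),arm.current_force())
arm.move_l([*o,.16],feed=.1)
P=S-.145*cx; arm.move_to([*P,.16],Rdown(CY)); arm.move_l([*P,.0315],feed=.12); arm.sleep(.3)
im,c=wrist("held")
P=np.array(arm.current_ee_pos()); R=np.array(arm.current_tool_rot())
tip=P+R@np.array([.101,0,-.005]); print("TCP",P,"tip exp",tip,"px",w2px(c,tip),"slot px",w2px(c,[*S,.0455]),arm.current_width(),arm.current_force(),arm.current_t())
print("base px",w2px(c,P+R@np.array([.02,0,-.005])))
cv2.imwrite("pics/held_c.png",cv2.resize(cv2.imread("pics/held.png")[60:300,120:420],None,fx=2.4,fy=2.4,interpolation=2))
E
```

```text
w 0.017569334098262845 29.9935644865036 [0.21236391 0.33229537 4.61311167]
TCP [ 0.34337038 -0.25427043  0.03173114] tip exp [ 0.44348137 -0.24091065  0.03676174] px [274.38059345  49.58285723] slot px [273.99087249 -81.33284912] 0.017462340761747314 [ 0.63925348 -0.48659749 -0.35659754] 13.0667
base px [274.54378828 227.69804679]
```

View pics/held_c.png

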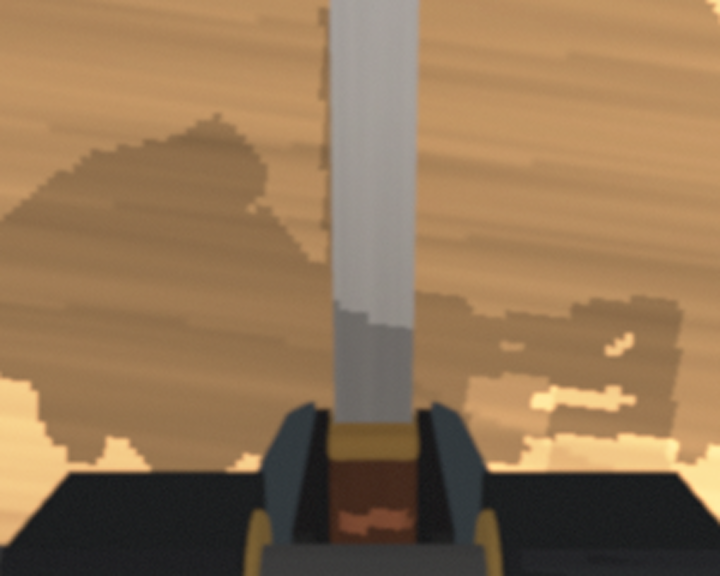

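The spatula is held straight in the fingers, with the blade centred at column ~275. I check its tip numerically, then insert and pry.

Run:
```python
from h import *
im,c=load("held"); R,B=im[...,0].astype(int),im[...,2].astype(int)
m=((abs(R-B)<25)&(R>90)); m[:,:240]=0;m[:,310:]=0
for r in list(range(36,60,3))+[100,180]:
    x=np.nonzero(m[r])[0]; print(r,(x.min(),x.max()) if len(x) else None)
P=np.array(arm.current_ee_pos()); Rt=np.array(arm.current_tool_rot())
for x in (.101,.05): print([w2px(c,P+Rt@np.array([x,s*.008,-.006])).round(1) for s in(-1,1)])
ok=True
for d in np.arange(-.04,.0161,.007):
    Q=S+(d-.101)*cx; arm.move_l([*Q,.0315],feed=.05); F=np.array(arm.current_force())
    print(round(d,3),F.round(2))
    if np.linalg.norm(F[:2])>6: print("contact"); ok=False; break
print(arm.current_t())
```

```text
36 None
39 None
42 None
45 None
48 None
51 None
54 (np.int64(258), np.int64(293))
57 (np.int64(258), np.int64(293))
100 (np.int64(258), np.int64(292))
180 (np.int64(259), np.int64(291))
[array([255.7,  49.2]), array([293.1,  49.2])]
[array([257.3, 167.5]), array([291.6, 167.5])]
-0.04 [ 0.06 -0.65 -0.66]
-0.033 [-0.6   0.54 -0.63]
-0.026 [ 0.09  0.62 -1.25]
-0.019 [ 0.05  0.4  -0.62]
-0.012 [-0.13 -0.29  0.19]
-0.005 [0.43 0.08 0.52]
0.002 [-0.33 -0.12 -0.78]
0.009 [ 0.25  0.56 -1.41]
0.016 [-0.09  0.55  0.08]
15.65
```

Run:
```python
from h import *
r=.114
for th in list(range(1,99,4))+[98]:
    t=np.radians(th); tip=HG-r*np.cos(t)*cx; z=.0405+r*np.sin(t)
    arm.move_l([*(tip-.101*cx),z-.006],feed=.06)
    F=np.array(arm.current_force())
    if th%8==1: print(th,F.round(2))
    if np.linalg.norm(F)>20: print("stop",th,F); break
p=np.array(arm.current_ee_pos()); arm.move_l([*(p[:2]-.06*cx),p[2]],feed=.1)
im,c=wrist("open"); save(arm.snapshot("scene"),"open_s"); print(arm.current_t(),arm.current_width())
a=cv2.imread("pics/open_s.png")[130:340,80:420]; b=cv2.imread("pics/open.png")
cv2.imwrite("pics/open_c.png",cv2.vconcat([cv2.resize(a,(560,346)),cv2.resize(b[:250],(560,250))]))
```

```text
1 [ 0.3   0.35 -0.51]
9 [ 0.8  -0.15 -0.64]
17 [ 0.25  0.87 -0.78]
25 [ 0.12  0.51 -0.53]
33 [-0.22  0.43 -0.77]
41 [ 0.09  0.04 -0.97]
49 [-0.09 -0.24 -0.51]
57 [-0.89 -0.37 -1.27]
65 [-0.91 -0.35 -0.65]
73 [-0.07 -0.45 -0.26]
81 [-0.32 -0.27 -0.2 ]
89 [ 0.4   0.42 -0.86]
97 [-0.47 -0.28 -0.35]
23.8 0.017526331347970447
```

View pics/open_c.png

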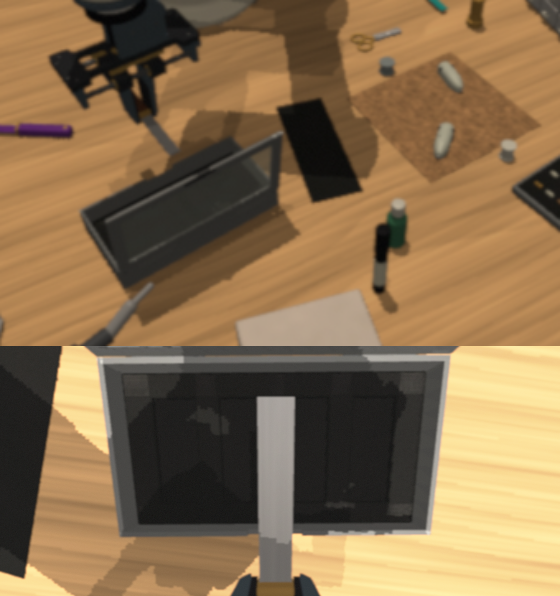

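The lid stands upright and the foam troughs are visible. The open case's front rim corners are at about (121,189) and (430,187) in the wrist image. I lay the spatula on its mat in the meantime, then re-image the poppers.

```bash
cat >> h.py <<'E'
MAT=np.array([.5196,.0108]); MY=-11.3
def ux(y): return np.array([np.cos(np.radians(y)),np.sin(np.radians(y))])
def lay():
    o=MAT-.0125*ux(MY)-.001*ux(MY)
    arm.move_to([*o,.16],Rdown(MY)); arm.move_l([*o,.02],feed=.12); arm.move_l([*o,.0035],feed=.03)
    print("lay F",np.round(arm.current_force(),2)); arm.grip(.045); arm.move_l([*o,.16],feed=.15)
E
python3 - <<'E'
from h import *
im,c=load("open")
for s in (1,-1): print(w2px(c,[*(S+s*.125*cyv),.04]).round(1), w2px(c,[*(CC+.065*cx+s*.125*cyv),.04]).round(1))
p=np.array(arm.current_ee_pos()); arm.move_l([*(p[:2]-.02*cx),.2],feed=.2)
lay()
arm.move_to([.46,.232,.25],Rdown(0)); arm.sleep(.2); im,c=wrist("cork2"); print(*poppers(im,c),sep="\n"); print(arm.current_t())
E
```

```text
[118.1 188.3] [95.9  7.4]
[430.1 187.9] [451.8   7.3]
lay F [-0.29 -1.01 -1.21]
(array([0.4924, 0.2905]), 69.1, 24.8, 172.3, np.float64(2.0), (np.int64(222), np.int64(149)))
(array([0.6131, 0.1871]), 67.4, 24.4, 131.6, np.float64(2.3), (np.int64(314), np.int64(32)))
30.2667
```

```bash
cat >> h.py <<'E'
def pick(ctr,py):
    g=ctr+.008*ux(py); ty=py-180 if py>0 else py+180
    R=Rdown(ty); arm.grip(.045); arm.move_to([*g,.13],R); arm.move_l([*g,.010],feed=.12); arm.grip(0.)
    print("w",arm.current_width(),arm.current_grasp_force()); arm.move_l([*g,.16],feed=.15)
    return arm.current_width()
def place(y,dx=0.):
    t=CC+y*cyv+(.008+dx)*cx; R=Rdown(CY+180)
    arm.move_to([*t,.2],R); arm.move_l([*t,.03],feed=.15); arm.move_l([*t,.0135],feed=.03)
    print("F",np.round(arm.current_force(),2)); arm.grip(.038); arm.move_l([*t,.2],feed=.2)
def look(n):
    arm.move_to([.46,.232,.25],Rdown(0)); arm.sleep(.15); im,c=wrist(n); r=poppers(im,c); print(*r,sep="\n"); return r
E
python3 - <<'E'
from h import *
if pick(np.array([.4924,.2905]),172.3)>.018:
    place(.027); print(arm.current_t())
    look("cork3")
E
```

```text
w 0.02370102336544601 30.00024765729904
F [-0.7   0.49 -0.07]
41.05
(array([0.6131, 0.1875]), 66.6, 24.1, 132.9, np.float64(2.2), (np.int64(315), np.int64(33)))
```

Run:
```python
from h import *
if pick(np.array([.6128,.1873]),132.)>.018:
    place(-.027); print(arm.current_t())
t=CC-.16*cx; arm.move_to([*t,.3],Rdown(CY)); arm.sleep(.2); im,c=wrist("in")
for y in(.027,-.027): print([w2px(c,[*(CC+y*cyv+x*cx),.014]).round() for x in(-.032,.032)])
print(poppers(im,c,.014)); save(arm.snapshot("top"),"top2")
a=cv2.imread("pics/in.png")[:235]; b=cv2.imread("pics/top2.png")[130:280,130:430]
cv2.imwrite("pics/in_c.png",cv2.vconcat([cv2.resize(a,(700,294)),cv2.resize(b,(600,300)).copy()[:,:].repeat(1,0) if 0 else cv2.copyMakeBorder(cv2.resize(b,(600,300)),0,0,0,100,cv2.BORDER_CONSTANT)]))
```

```text
w 0.023908070457180682 30.001060366630554
F [-0.    0.48 -0.23]
56.3583
[array([252.,  63.]), array([251.,   3.])]
[array([297.,  63.]), array([298.,   3.])]
[(array([ 0.5572, -0.2535]), 66.3, 24.2, 7.6, np.float64(3.0), (np.int64(298), np.int64(28))), (array([ 0.55  , -0.1999]), 66.3, 24.2, 7.6, np.float64(2.8), (np.int64(252), np.int64(28)))]
```

View pics/in_c.png

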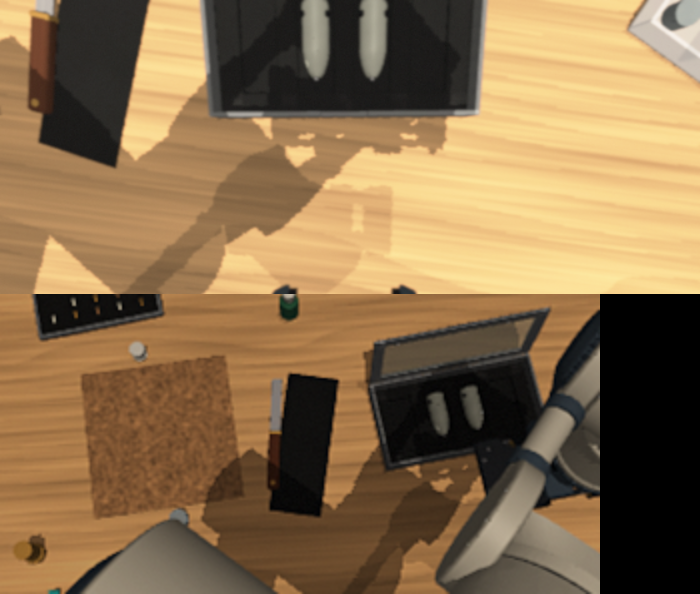

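Both poppers lie one to a trough with cups toward the hinge. They appear at columns 252 and 298, as predicted. The spatula has been knocked about 30 mm off its mat, as warned. Next I shut the lid.

Run:
```python
from h import *
R=Rdown(CY); r=.10
def P(th):
    t=np.radians(th); q=HG+(-r*np.cos(t)+.005*np.sin(t))*cx; return np.array([*q,.0405+r*np.sin(t)+.005*np.cos(t)])
arm.grip(0.); p=P(120); p0=np.array([*(p[:2]+.02*cx),.3])
arm.move_to(p0,R); arm.move_l([*p0[:2],p[2]],feed=.15); arm.move_l(p,feed=.1)
for th in list(range(115,0,-5))+[2,0]:
    arm.move_l(P(th),feed=.08); F=np.array(arm.current_force())
    if th%15==0: print(th,F.round(1))
    if np.linalg.norm(F)>25: print("stop",th,F); break
else:
    p=P(0)
    for k in range(1,9):
        arm.move_l([*p[:2],p[2]-.0005*k],feed=.02); F=arm.current_force()
        if F[2]>8: break
    print("press",k,np.round(F,1),arm.current_ee_pos())
p=np.array(arm.current_ee_pos()); arm.move_l([*p[:2],.25],feed=.2)
arm.move_to([.44,-.01,.25],Rdown(0)); arm.sleep(.2); wrist("mat2"); print(arm.current_t())
a=cv2.imread("pics/mat2.png")[:240]; cv2.imwrite("pics/mat2_c.png",cv2.resize(a,(800,343),interpolation=2));
```

```text
105 [-0.1  0.7 -0.7]
90 [-0.7 -0.8 -0.4]
75 [-0.3  0.1 -0.4]
60 [ 0.4  0.  -0.1]
45 [0.7 0.9 0.3]
30 [-0.3 -0.1 -0.3]
15 [-0.5  0.4 -0. ]
0 [1.  0.1 5.9]
press 1 [-1.2  1.5 12.7] [ 0.51712945 -0.23123485  0.04560578]
71.8417
```

View pics/mat2_c.png

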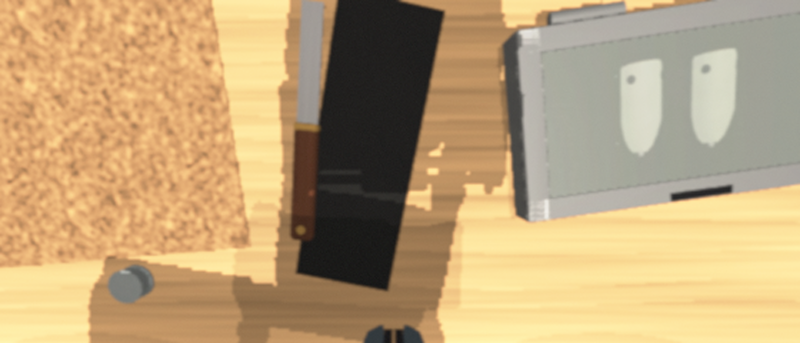

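The lid is flush with both poppers seen through the window. The spatula's handle runs from crop (308,127) to (303,238), beside the mat. I'll pick it up and lay it back.

Run:
```python
from h import *
im,c=load("mat2"); W=lambda p,z:px2w(c,np.array(p)/1.4286-.2,z)[:2]
g,r,b=W((308,126),.016),W((303,239),.016),W((313,2),.009)
d=g-r; print("handle len",np.linalg.norm(d),"tot",np.linalg.norm(b-r),g,r)
d=b-r; yaw=np.degrees(np.arctan2(d[1],d[0])); print("yaw",yaw)
o=(r+.075*ux(yaw)+g-.013*ux(yaw))/2-.001*ux(yaw); print(o)
assert .08<np.linalg.norm(g-r)<.095
arm.grip(.045); arm.move_to([*o,.12],Rdown(yaw)); arm.move_l([*o,.003],feed=.1); arm.grip(0.)
print("w",arm.current_width(),np.round(arm.current_force(),1))
arm.move_l([*o,.1],feed=.12); lay()
arm.move_to([.38,-.09,.3],Rdown(0)); arm.sleep(.3); wrist("fin"); print(arm.current_t())
a=cv2.imread("pics/fin.png")[:240]; cv2.imwrite("pics/fin_c.png",cv2.resize(a,(800,343),interpolation=2))
```

```text
handle len 0.08647147252158754 tot 0.17232823843992712 [0.53754493 0.05298492] [0.45144996 0.06104542]
yaw -4.85541948911164
[0.52438979 0.05447592]
w 0.017765807623616948 [-1.3 -0.   4. ]
lay F [-0.34 -0.72 -0.94]
81.6
```

View pics/fin_c.png

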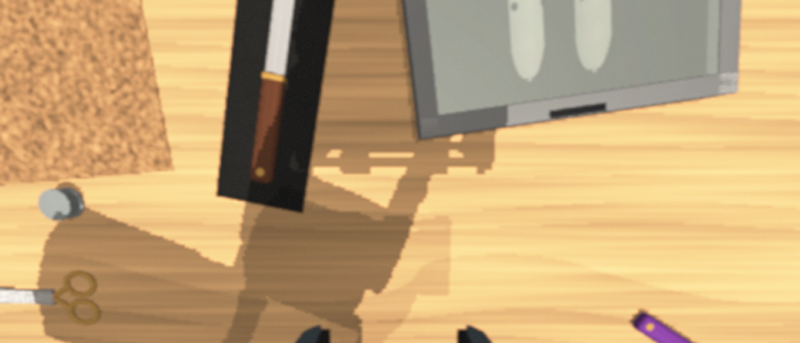

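The spatula lies along the middle of its mat, with the handle at crop (268,130). The lid is shut over both poppers.

```bash
python3 -c "
from rig import arm
print(arm.sign_off(),arm.current_t())"
```

```text
the job is handed in; nothing more can be done
the job is handed in; nothing more can be done
```

The job is handed in: I pried the lid open, laid both poppers (only two were on the bench) in their own troughs with cups toward the hinge, shut the lid flush, and put the spatula back along its mat after it had been knocked off mid-run.

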